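# Transfer the incubator bench from mains to standby

### The job

The mains is about to be shut down: transfer the bench from the mains feed to the standby feed at the changeover console. Switch the load off first, bring the red changeover lever upright to its centre off position and leave it there until the voltmeter needle has sunk back to the zero in the middle of its scale, then move the lever on, fully home, to the standby side, and only then switch the load back on. Do not disturb anything else on the bench.

Things in the scene. Friction and masses are not known exactly. Their poses are not given: they have to be found in the camera images.
- console: Grey supply changeover console, a fixed box 220 (x) x 400 (y) x 88 mm high. Origin at the centre of its underside; x to its back (away from the robot), y to its left, z up. On its flat top: the red changeover lever left of centre, behind it two 15 mm high pilot lamps (left white: mains, right amber: standby); at the right the load switch, and behind that the voltmeter, 10 mm high.
- lever_pivot (a point): Pivot of the changeover lever, 12 mm below the top plate and fixed in the console (at -30, 60, 76 mm in the console's frame). The lever turns about a level axis through it, along the console's x. A black surround 74 x 124 x 12 mm high is round the slot; its top is 24 mm above this pivot.
- lever_grip (a point): Middle of the red changeover grip, on the lever 78 mm from the pivot. The grip is round, 22 to 28 mm thick, from 48 to 107 mm from the pivot; a 12 mm steel shank is below it. It may be pushed sideways (along the console's y) from above with closed fingers, or pinched. A strip 60 mm wide along its swing is clear for 80 mm beyond both ends.
- changeover (a joint): Lever angle, rad: 0 = mains (leans 0.5 rad to the console's left, +y; the start), 0.5 = centre off (upright, at the red marks), 1.0 = standby (leans 0.5 rad to the right, -y, at the amber marks); end stops at 0 and 1.0. Stiff: it takes about 5 N at the grip, has no notches, and stays wherever it is left.
- load_pivot (a point): Pivot of the load switch toggle, fixed in the console (at -45, -115, 114 mm in the console's frame), 7 mm below the top of the switch's raised middle, which is 56 (x) x 78 (y) mm; the case around it is 110 x 78 mm and 11 mm lower. The toggle turns about a level axis through it, along the console's y.
- load_tip (a point): Middle of the top edge of the orange toggle of the load switch: a bar 34 mm wide (y), 10 mm thick, its top 40 mm from the pivot. It is pushed to and fro along the console's x, best with closed fingers from above.
- load (a joint): Angle of the load switch toggle from upright, rad: +0.4 = on (leans to the back, away from the robot), -0.4 = off (leans to the front, towards the robot), with end stops there. Stiff: it takes about 5 N near its top and stays where it is left. It starts on.
- volts (a joint): Red needle, 40 mm long, of the centre-zero voltmeter, rad: 0 = full mains voltage (points 0.75 rad to the left of the console's x axis; the start), 0.75 = zero (points straight to the back, +x), 1.5 = full standby voltage (0.75 rad to the right). Scale marks every 0.15 rad. Heavily damped: with the lever at centre off it sinks to zero in about 4 s, two thirds of the way in 1.5 s.
- meter (a point): Centre of the voltmeter's face on the console (at 64, -115, 93 mm in its frame).
- slide_box: Blue slide box 86 x 36 x 32 mm standing on the console's left back corner; leave it. Origin at the centre of its underside.
- reagent: Amber reagent bottle, 72 mm across, 135 mm high, standing left of the console; leave it. Origin at the centre of its underside.
- beaker_big: Clear beaker, 84 mm across, 115 mm high, behind the console; leave it. Origin at the centre of its underside.
- beaker_small: Clear beaker, 62 mm across, 85 mm high, in front of the console; leave it. Origin at the centre of its underside.
- flask: Conical flask with yellow contents, 80 mm across, 112 mm high, right of the console; leave it. Origin at the centre of its underside.
- dropper: Amber dropper bottle with red bulb, 38 mm across, 105 mm high, behind the console; leave it. Origin at the centre of its underside.
- petri: Covered petri dish, 91 mm across, 15 mm high, in front of the console; leave it. Origin at the centre of its underside.

How it is judged:
On the way, in this order (a step that is already met when the one before it is completed fails the run):
1. the load switch is off (value of joint load below -0.25 rad), for 0.2 s.
2. with the load off, the lever rests at centre off (within 0.1 rad) until the needle has sunk to zero (within 0.2 rad) (value of joint changeover between 0.4 and 0.6 rad and value of joint volts between 0.55 and 0.95 rad and value of joint load below -0.25 rad and velocity of joint changeover between -0.05 and 0.05 rad/s), for 0.4 s.
3. with the load still off, the lever is fully home on the standby side (value of joint changeover above 0.92 rad and value of joint load below -0.25 rad), for 0.2 s.
At the end, for the whole second after the job is handed in: The changeover lever is home on the standby side (over 0.92 rad) and the load switch is on again (over 0.25 rad) (value of joint changeover above 0.92 rad and value of joint load above 0.25 rad); the robot touches nothing.
It fails at once if the changeover lever is away from mains and from standby while the load switch is on (value of joint load above 0 rad and value of joint changeover between 0.2 and 0.85 rad).
It fails at once if the changeover lever goes past centre off towards standby while the needle is still on the mains side of zero (by over 0.25 rad) (value of joint changeover above 0.65 rad and value of joint volts below 0.5 rad).
It fails at once if a bystander is moved by more than 25 mm (distance of any of slide_box, reagent, beaker_big, beaker_small, flask, dropper, petri from where it was at the start of the episode above 0.025 m).
It also fails if it takes over 62 s, if anything falls off the work surface, if the arm or the gripper's body presses on something with over 40 N, if the wrist force passes 120 N, or if a joint passes its speed limit or range.

### The arm

A 6-joint arm with a two-finger parallel gripper is mounted at the origin on the work surface. World frame = base frame: x ahead of the robot, y to its left, z up, the work surface at z = 0. Lengths are in m, angles in rad, forces in N, time in s.
With the tool pointing down it reaches from about 0.35 to 0.975 m from the base axis. Payload 4.9 kg.
Tool frame: the origin (TCP) lies at the very end of the fingers, on their centre line; the grasp point (between the pads) lies 19 mm behind it; x points along the fingers, z is the direction in which the jaws open and shut, and the axes are right-handed (so a half turn about x gives the same grasp; the last joint's range is limited). The gripper opens to 85 mm and grips with 20 to 120 N. Pads are 22 mm wide; open, the fingers measure 114 mm over their backs; the gripper's body (76 mm by 85 mm) begins 54 mm behind the grasp point. The pads swing forward as they close: fully open they stand 13 mm farther back than shut.
Start: joints at [1.205, 0.053, 1.613, -0, 1.476, -0.119], TCP at [0.153, 0.606, 0.231] pointing down, gripper open.
Joint ranges: [-3.01, 3.01], [-1.01, 2.22], [0.06, 2.58], [-1.02, 4.17], [0.09, 2.62], [-3.14, 3.14]. Speed limits (rad/s): [2.57, 2.57, 3.14, 3.14, 3.14, 3.14].

### API

Orientations are given as a rotation vector (axis times angle).
In Python, from station import ctrl, imaging gives the robot as it stands. The module is installed in compiled form; this text tells all that it offers.
- The arm moves only by the shell command python3 -m jog 'ROWS' [FORCE]. ROWS is JSON, a list that holds one entry, the list of rows, each a list of 5 numbers: the shift along the tool's x, y, z in m, then the turn about the tool's x in rad, then the closure, from -1 (fully open) to 1 (shut). A call has 1 to 12 rows; each row is the pose to reach, as a shift and turn from the pose measured when the call began, along the tool's axes at that moment; what a row does not reach only later rows make up. A row lasts 1/10 s, in which the tool goes at most 50 mm and 8.59 degrees, less where a joint would pass 70% of its speed; a pose out of reach is approached as far as the arm can. A call with a gripper value outside its range is refused whole. The fingers move at their own pace and stop on an object; FORCE is the grip in N (left out, the last holds). Time passes only in rows, so rows that repeat a pose let the fingers close. It gives the time, the measured TCP pose, the force and the opening at its end, in the units of the state.
- ctrl.get_obs(): the state, without advancing time (a new reading comes with each control period).
- imaging.get_image(name): name is "side" or "top" or "wrist"; returns a dict with "color" (400x640x3 uint8, red, green, blue), "intrinsics" (3x3 intrinsics, pixels), "R" (3x3) and "t" (3): a world point X has camera coordinates R X + t. Camera axes: x right, y down, z forward; pixel columns grow to the right and rows downward; lengths in m; the calibration is good to about 2 mm. A picture is of the moment at which its call begins. There is no depth.
- ctrl.finish_job(): hands the job in, once; it reports no verdict.
The state is a dict: "t": time; "q": joint angles; "dq": joint speeds; "effort": joint torques, N m; "tool_pos": TCP position; "tool_rot": TCP orientation; "contact_force": force on the tool from outside, world axes, zero at the start; "wrist_torque": the same for the moment, N m; "opening": finger opening in m.
Only numpy, scipy, OpenCV 4.12 (cv2) and the standard library are available. Lean on these libraries where they do the work, as an engineer would, in place of code of your own. Each camera call takes 0.05 s, during which the arm holds its last target.

## Working session

There is one attempt and no reset: what is moved stays moved. The work goes in short steps, Python scripts to look and compute and a shell command to move; the robot and the scene stay as the last step left them, time stands still between calls to the robot, and variables do not carry over. Pictures are saved under pics/ and viewed, and the job is handed in when it is done.

```bash
ls; mkdir -p pics; cat > h.py <<'E'
from station import ctrl, imaging
import numpy as np, cv2
from scipy.spatial.transform import Rotation as Ro
def snap(n,f):
    d=imaging.get_image(n); cv2.imwrite('pics/'+f,d['color'][:,:,::-1]); np.savez('pics/'+f[:-4]+'.npz',K=d['intrinsics'],R=d['R'],t=d['t'],c=d['color']); return d
def proj(d,X):
    c=np.array(d['R'])@np.array(X)+np.array(d['t']); p=np.array(d['K'])@c; return p[:2]/p[2]
def ray(d,uv,z):
    R,t,K=[np.array(d[k]) for k in 'RtK']
    o=-R.T@t; v=R.T@np.linalg.inv(K)@np.array([uv[0],uv[1],1.]); return o+v*(z-o[2])/v[2]
E
python3 - <<'E'
from h import *
for n in ['top','side','wrist']:
    d=snap(n,n+'0.png'); print(n,-d['R'].T@d['t'],d['intrinsics'][0,0])
o=ctrl.get_obs(); print({k:np.round(v,3) for k,v in o.items()})
print(Ro.from_rotvec(o['tool_rot']).as_matrix().round(3))
E
```

```text
pics
top [0.46233769 0.05298202 1.00686825] 361.87015636599256
side [0.5202956  0.94698047 0.97277971] 495.05064950876607
wrist [0.08346543 0.62315861 0.37349438] 287.6294594732982
{'t': np.float64(0.15), 'q': array([ 1.205,  0.053,  1.614,  0.   ,  1.476, -0.119]), 'dq': array([ 0.001, -0.001, -0.003,  0.001,  0.   , -0.001]), 'effort': array([ 0.0000e+00, -3.9424e+01, -3.7072e+01, -0.0000e+00,  5.0000e-03,
        0.0000e+00]), 'tool_pos': array([0.152, 0.606, 0.23 ]), 'tool_rot': array([-1.026,  1.317,  1.025]), 'contact_force': array([0.356, 0.724, 0.058]), 'wrist_torque': array([-0.037, -0.045,  0.047]), 'opening': np.float64(0.085)}
[[-0.001 -0.97   0.244]
 [-0.001  0.244  0.97 ]
 [-1.     0.    -0.002]]
```

View pics/top0.png

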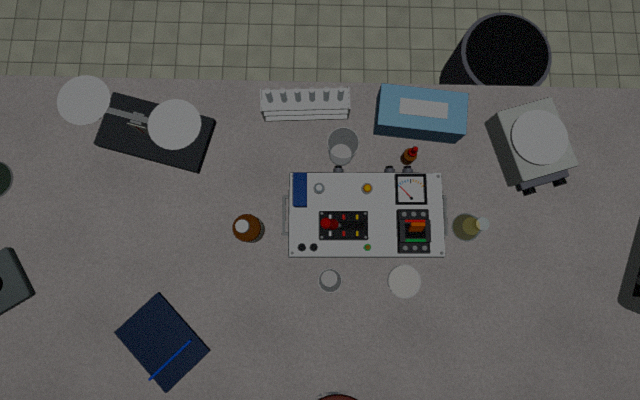

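View pics/side0.png

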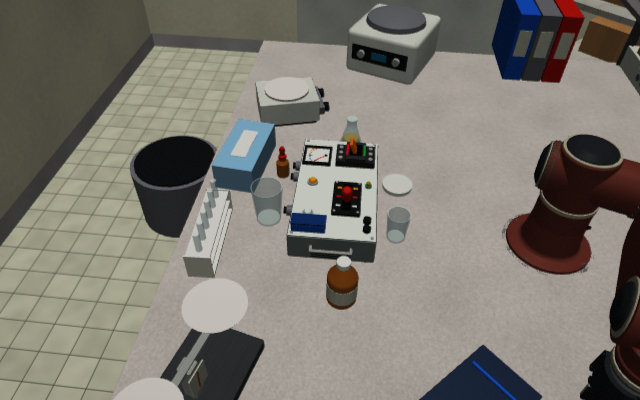

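```bash
python3 - <<'E'
import cv2
a=cv2.imread('pics/top0.png')[155:275,270:460]; cv2.imwrite('pics/topz.png',cv2.resize(a,(760,480),interpolation=cv2.INTER_CUBIC))
E
```

```text
(no output)
```

View pics/topz.png

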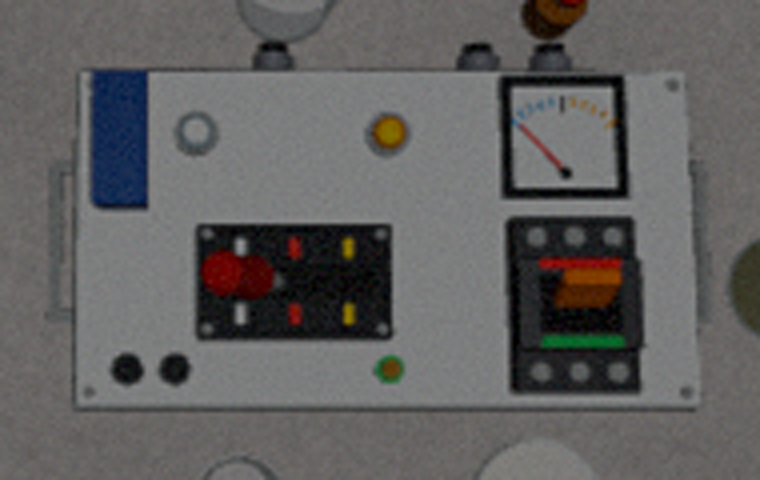

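The zoomed top view shows the console plate corners at about (79,71), (684,68), (699,408), (75,408). The lever leans left, with its grip at about (222,272). The toggle is at about (590,280), leaning to the back, and the needle points left of zero.

```bash
python3 - <<'E'
from h import *
from scipy.optimize import least_squares
d=np.load('pics/top0.npz')
z=lambda u,v:((u+.5)/4-.5+270,(v+.5)/4-.5+155)
pts={'BL':(z(79,71),(.11,.2,.088)),'BR':(z(684,68),(.11,-.2,.088)),'FR':(z(699,408),(-.11,-.2,.088)),'FL':(z(75,408),(-.11,.2,.088))}
pts['s1']=(z(294,226+56),(-.03,.06,.1)) 
pts['met']=(z(564,137),(.064,-.115,.098))
W={}
for k,(uv,c) in pts.items(): W[k]=ray(d,uv,c[2]); print(k,W[k].round(4))
def f(p):
    r=[]
    for k,(uv,c) in pts.items():
        X=[p[0]+np.cos(p[2])*c[0]-np.sin(p[2])*c[1],p[1]+np.sin(p[2])*c[0]+np.cos(p[2])*c[1]]
        r+=list(np.array(X)-W[k][:2])
    return r
s=least_squares(f,[.5,0,0]);print(s.x,np.round(s.fun.reshape(-1,2)*1000,1))
p=s.x
C=lambda c:[p[0]+np.cos(p[2])*c[0]-np.sin(p[2])*c[1],p[1]+np.sin(p[2])*c[0]+np.cos(p[2])*c[1],c[2]]
ds=np.load('pics/side0.npz'); a=cv2.imread('pics/side0.png')
b=cv2.resize(a[120:280,270:420],None,fx=4,fy=4,interpolation=cv2.INTER_CUBIC)[:600]
L=[(.11,.2,.088),(.11,-.2,.088),(-.11,-.2,.088),(-.11,.2,.088),(-.03,.06+.078*np.sin(.5),.076+.078*np.cos(.5)),(-.045+.04*np.sin(.4),-.115,.114+.04*np.cos(.4)),(.064,-.115,.098)]
for c in L:
    u,v=(proj(ds,C(c))-[270,120])*4+1.5; cv2.circle(b,(int(u),int(v)),3,(255,255,0),1)
    print(np.round(C(c),4))
cv2.imwrite('pics/sidez.png',b)
E
```

```text
BL [0.675  0.1354 0.088 ]
BR [ 0.6838 -0.2593  0.088 ]
FR [ 0.4642 -0.2613  0.088 ]
FL [0.4589 0.1317 0.088 ]
s1 [ 0.539  -0.0043  0.1   ]
met [ 0.6348 -0.177   0.098 ]
[ 0.57016488 -0.06341027  0.01632259] [[ 1.9  3. ]
 [-0.4 -2.3]
 [-0.8 -3.8]
 [-2.   3. ]
 [ 0.2  0.4]
 [ 1.2 -0.3]]
[0.6769 0.1384 0.088 ]
[ 0.6834 -0.2616  0.088 ]
[ 0.4634 -0.2652  0.088 ]
[0.4569 0.1348 0.088 ]
[0.5386 0.0335 0.1445]
[ 0.5426 -0.1789  0.1508]
[ 0.636  -0.1774  0.098 ]
```

View pics/sidez.png

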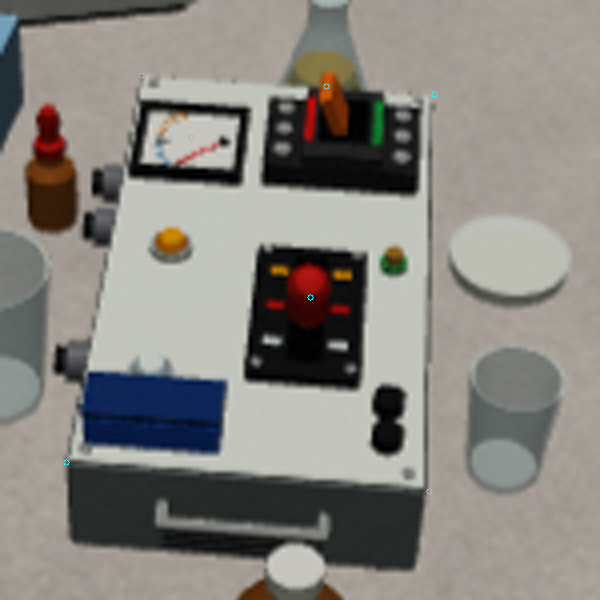

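The projected model points fall on the console corners, grip, toggle and meter in the side view, all within about 3 mm. The pose holds, so I'll plan the approach behind the toggle.

```bash
cat >> h.py <<'E'
P=(0.57016,-0.06341,0.0163)
def C(*c): return np.array([P[0]+np.cos(P[2])*c[0]-np.sin(P[2])*c[1],P[1]+np.sin(P[2])*c[0]+np.cos(P[2])*c[1],c[2]])
def inC(X):
    v=np.array(X[:2])-P[:2]; c,s=np.cos(P[2]),np.sin(P[2]); return np.array([c*v[0]+s*v[1],-s*v[0]+c*v[1],X[2]])
def st():
    o=ctrl.get_obs(); M=Ro.from_rotvec(o['tool_rot']).as_matrix()
    print('t',round(float(o['t']),2),'console xyz',inC(o['tool_pos']).round(4),'zhead',round(np.arctan2(M[1,2],M[0,2])-P[2]-np.pi/2,3),'F',np.round(o['contact_force'],1),'open',round(float(o['opening']),4)); return o,M
def to(*c):
    o,M=st(); s=M.T@(C(*c)-o['tool_pos']); a=np.arctan2(M[1,2],M[0,2])-P[2]-np.pi/2
    print('shift',s.round(4),'turn',round(a,3),'dist',np.linalg.norm(s).round(3))
E
python3 - <<'E'
from h import *
to(.004,-.115,.25)
E
```

```text
t 0.15 console xyz [-0.4067  0.6757  0.2303] zhead -0.263 F [0.4 0.7 0.1] open 0.0853
shift [-0.0187 -0.6022 -0.6568] turn -0.263 dist 0.891
```

```bash
python3 -m jog '[[[-0.02,-0.05,-0.05,-0.13,1],[-0.02,-0.602,-0.657,-0.263,1],[-0.02,-0.602,-0.657,-0.263,1],[-0.02,-0.602,-0.657,-0.263,1],[-0.02,-0.602,-0.657,-0.263,1],[-0.02,-0.602,-0.657,-0.263,1],[-0.02,-0.602,-0.657,-0.263,1],[-0.02,-0.602,-0.657,-0.263,1],[-0.02,-0.602,-0.657,-0.263,1],[-0.02,-0.602,-0.657,-0.263,1],[-0.02,-0.602,-0.657,-0.263,1],[-0.02,-0.602,-0.657,-0.263,1]]]' 30
python3 - <<'E'
from h import *
to(.004,-.115,.25)
E
```

```text
t: 1.35
tool_pos: [0.4376, 0.0778, 0.2488]
tool_rot: [-1.222, 1.203, 1.22]
contact_force: [1.1, 0.6, 0.8]
opening: -0.0001
t 1.35 console xyz [-0.1302  0.1433  0.2488] zhead -0.0 F [1.1 0.6 0.8] open -0.0001
shift [-0.0009 -0.1344 -0.2583] turn -0.0 dist 0.291
```

```bash
python3 -m jog '[[[0,-0.134,-0.258,0,1],[0,-0.134,-0.258,0,1],[0,-0.134,-0.258,0,1],[0,-0.134,-0.258,0,1],[0,-0.134,-0.258,0,1],[0,-0.134,-0.258,0,1],[0,-0.134,-0.258,0,1],[0,-0.134,-0.258,0,1]]]'
python3 - <<'E'
from h import *
to(.004,-.115,.138)
for n in ['top','side','wrist']: snap(n,n+'1.png')
a=np.vstack([cv2.imread('pics/side1.png')[100:250,250:450],cv2.imread('pics/top1.png')[150:300,270:470]])
cv2.imwrite('pics/m1.png',cv2.resize(a,None,fx=2,fy=2))
E
```

```text
t: 2.15
tool_pos: [0.5755, -0.1786, 0.2482]
tool_rot: [-1.219, 1.204, 1.221]
contact_force: [0.2, 0.9, -0.2]
opening: 0.0
t 2.15 console xyz [ 0.0034 -0.1153  0.2482] zhead -0.002 F [ 0.2  0.9 -0.2] open 0.0
shift [ 0.1102 -0.0008  0.0003] turn -0.002 dist 0.11
```

View pics/wrist1.png

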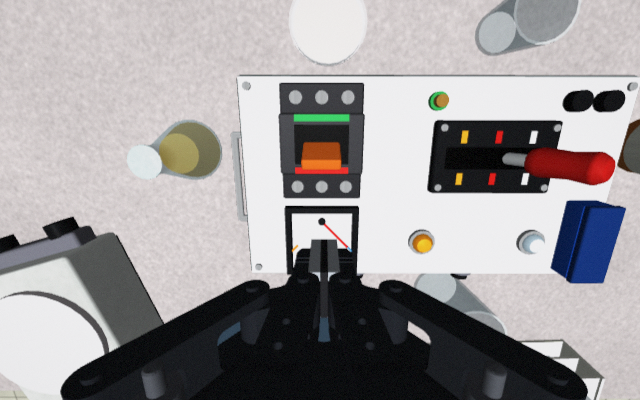

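View pics/m1.png

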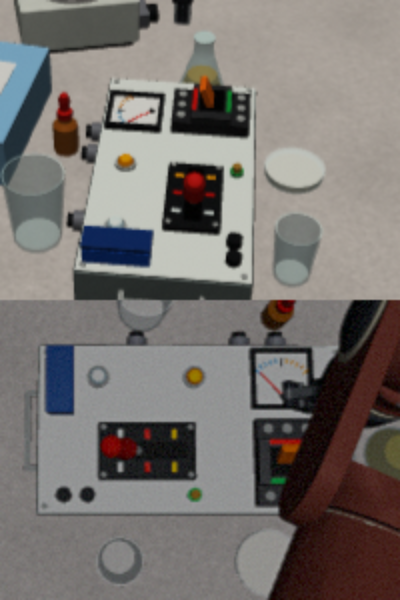

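The wrist view shows the closed fingers behind the toggle and lined up with it: fingertip at about (324,250), toggle at about (321,155). I'll project the model into this view to check the console pose.

```bash
python3 - <<'E'
from h import *
d=np.load('pics/wrist1.npz'); a=cv2.imread('pics/wrist1.png')
L=[(.11,-.2,.088),(-.11,-.2,.088),(-.11,.2,.088),(-.03+.037,.06+.062,.1),(-.03-.037,.06+.062,.1),(-.03-.037,.06-.062,.1),(-.03+.037,.06-.062,.1),(.064,-.115,.098),(-.1,-.076,.110),(-.1,-.154,.110),(.01,-.154,.110),(.01,-.076,.11),(-.045+.04*np.sin(.4),-.115,.114+.04*np.cos(.4)),(-.03,.06+.107*np.sin(.5),.076+.107*np.cos(.5))]
for c in L:
    u,v=proj(d,C(*c)); cv2.circle(a,(round(u),round(v)),2,(255,0,255),-1)
cv2.imwrite('pics/w1o.png',a)
E
```

```text
(no output)
```

View pics/w1o.png

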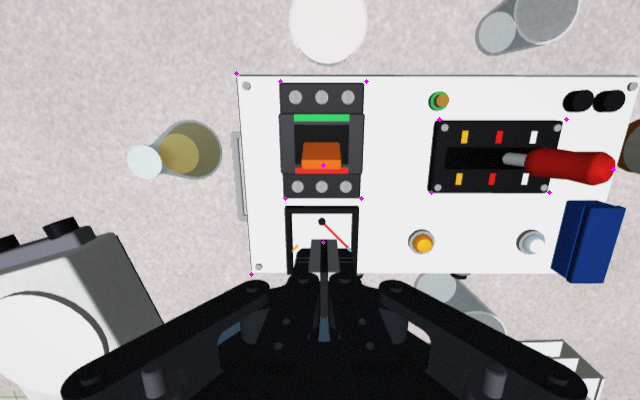

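```bash
python3 -m jog '[[[0.05,0,0,0,1],[0.10,0,0,0,1],[0.11,0,0,0,1],[0.11,0.008,0,0,1],[0.11,0.016,0,0,1],[0.11,0.024,0,0,1],[0.11,0.024,0,0,1]]]'
python3 - <<'E'
from h import *
st();snap('wrist','w2.png')
E
```

```text
t: 3.0
tool_pos: [0.5536, -0.178, 0.1439]
tool_rot: [-1.228, 1.197, 1.213]
contact_force: [3.2, 1.1, 3.6]
opening: 0.0003
t 3.0 console xyz [-0.0184 -0.1143  0.1439] zhead 0.0 F [3.2 1.1 3.6] open 0.0003
```

View pics/w2.png

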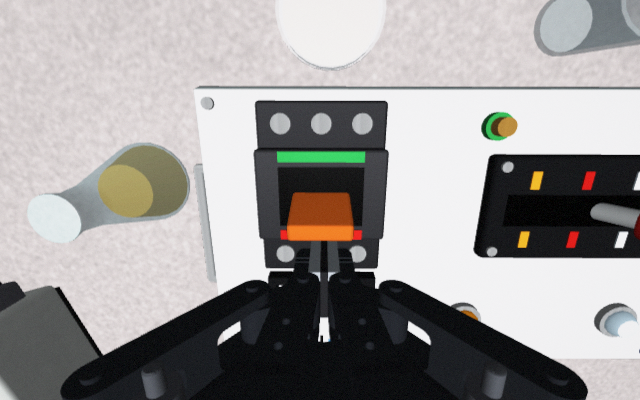

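```bash
python3 -m jog '[[[0.007,-0.004,0,0,1],[0.008,0.005,0,0,1],[0.008,0.010,0,0,1],[0.008,0.014,0,0,1],[0.008,0.018,0,0,1],[0.008,0.018,0,0,1]]]'
python3 - <<'E'
from h import *
st();snap('wrist','w3.png')
E
```

```text
t: 3.65
tool_pos: [0.5366, -0.1789, 0.1368]
tool_rot: [-1.231, 1.196, 1.21]
contact_force: [4.0, 0.9, 4.2]
opening: -0.0001
t 3.65 console xyz [-0.0354 -0.115   0.1368] zhead 0.0 F [4.  0.9 4.2] open -0.0001
```

View pics/w3.png

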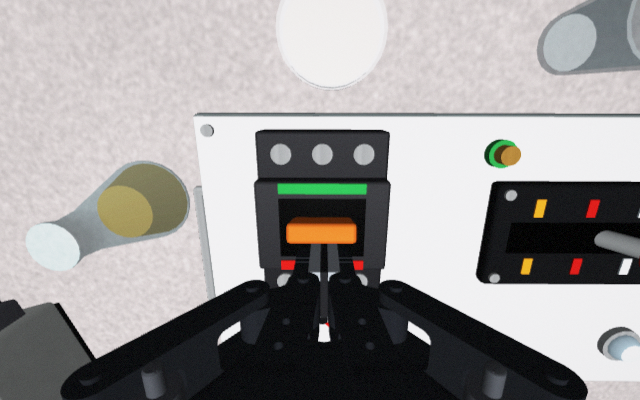

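The toggle has come up to about upright at (321,230). I'll keep pushing.

```bash
python3 -m jog '[[[0,0.004,0,0,1],[0,0.007,0,0,1],[0,0.010,0,0,1],[0,0.010,0,0,1]]]'
python3 - <<'E'
from h import *
st();snap('wrist','w4.png')
E
python3 -m jog '[[[0,0.002,0,0,1],[0,0.002,0,0,1]]]'; python3 - <<'E'
from h import *
st();
E
```

```text
t: 4.1
tool_pos: [0.5316, -0.1792, 0.1378]
tool_rot: [-1.238, 1.186, 1.198]
contact_force: [21.2, 0.6, -5.4]
opening: -0.0001
t 4.1 console xyz [-0.0404 -0.1151  0.1378] zhead -0.0 F [21.2  0.6 -5.4] open -0.0001
t: 4.35
tool_pos: [0.532, -0.1791, 0.138]
tool_rot: [-1.241, 1.181, 1.193]
contact_force: [11.8, 0.2, -2.0]
opening: -0.0002
t 4.35 console xyz [-0.0401 -0.1151  0.138 ] zhead -0.0 F [11.8  0.2 -2. ] open -0.0002
```

View pics/w4.png

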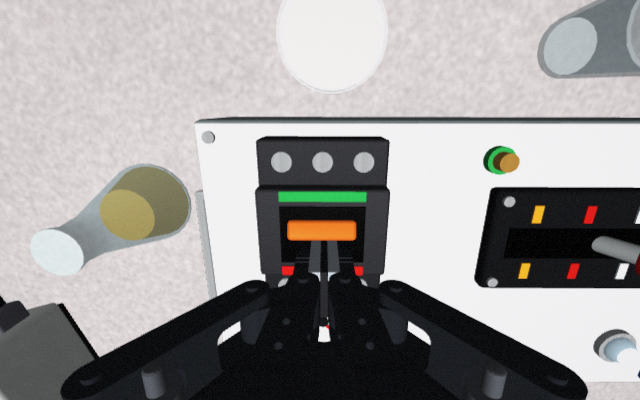

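Force rose to 21 N at x = -0.040, where the off stop was predicted. I'll back off, lift clear and check.

```bash
python3 -m jog '[[[0,-0.015,0,0,1],[-0.04,-0.025,0,0,1],[-0.09,-0.03,0,0,1],[-0.11,-0.03,0,0,1],[-0.11,-0.03,0,0,1]]]'
python3 - <<'E'
from h import *
o,M=st(); to(-.03,.165,.25)
d=snap('wrist','w5.png'); d=np.load('pics/w5.npz'); a=cv2.imread('pics/w5.png')
for th,col in ((-.4,(255,0,255)),(-.2,(255,255,0)),(0,(0,255,0))):
    for y in (-.132,-.098):
        for e in(-.005,.005):
            u,v=proj(d,C(-.045+.04*np.sin(th)+e*np.cos(th),y,.114+.04*np.cos(th)-e*np.sin(th))); cv2.circle(a,(round(u),round(v)),2,col,-1)
cv2.imwrite('pics/w5o.png',cv2.resize(a[50:300,200:460],None,fx=2.3,fy=2.3))
E
```

```text
t: 4.85
tool_pos: [0.5589, -0.1788, 0.2525]
tool_rot: [-1.245, 1.181, 1.189]
contact_force: [0.3, 0.3, -0.2]
opening: 0.0001
t 4.85 console xyz [-0.0131 -0.1152  0.2525] zhead -0.0 F [ 0.3  0.3 -0.2] open 0.0001
t 4.85 console xyz [-0.0131 -0.1152  0.2525] zhead -0.0 F [ 0.3  0.3 -0.2] open 0.0001
shift [-0.0007  0.017   0.2802] turn -0.0 dist 0.281
```

View pics/w5o.png

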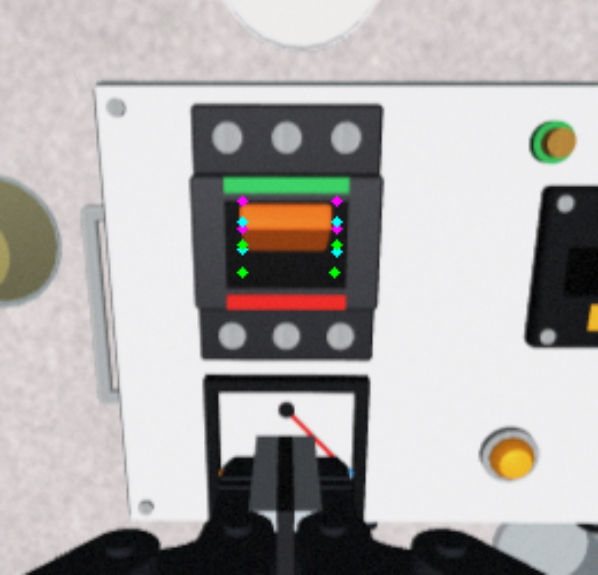

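The toggle top edge lies on the -0.4 rad projection, so the load is off. Next I move to the left of the lever.

```bash
python3 -m jog '[[[0,0.017,0.28,0,1],[0,0.017,0.28,0,1],[0,0.017,0.28,0,1],[0,0.017,0.28,0,1],[0,0.017,0.28,0,1],[0,0.017,0.28,0,1],[0,0.017,0.28,0,1],[0,0.017,0.28,0,1],[0,0.017,0.28,0,1]]]'
python3 - <<'E'
from h import *
to(-.03,.165,.138)
o,M=st();print(M.round(3))
snap('wrist','w6.png');snap('top','t6.png')
a=np.hstack([cv2.imread('pics/w6.png')[:,100:500],cv2.resize(cv2.imread('pics/t6.png')[140:300,270:430],(400,400))]);cv2.imwrite('pics/m6.png',a)
E
```

```text
t: 5.8
tool_pos: [0.5356, 0.1003, 0.2448]
tool_rot: [-1.24, 1.186, 1.194]
contact_force: [-0.2, -0.7, 0.4]
opening: -0.0001
t 5.8 console xyz [-0.0319  0.1643  0.2448] zhead -0.002 F [-0.2 -0.7  0.4] open -0.0001
shift [0.1068 0.0013 0.0016] turn -0.002 dist 0.107
t 5.8 console xyz [-0.0319  0.1643  0.2448] zhead -0.002 F [-0.2 -0.7  0.4] open -0.0001
[[ 0.03  -0.999 -0.015]
 [-0.008 -0.015  1.   ]
 [-1.    -0.03  -0.008]]
```

View pics/m6.png

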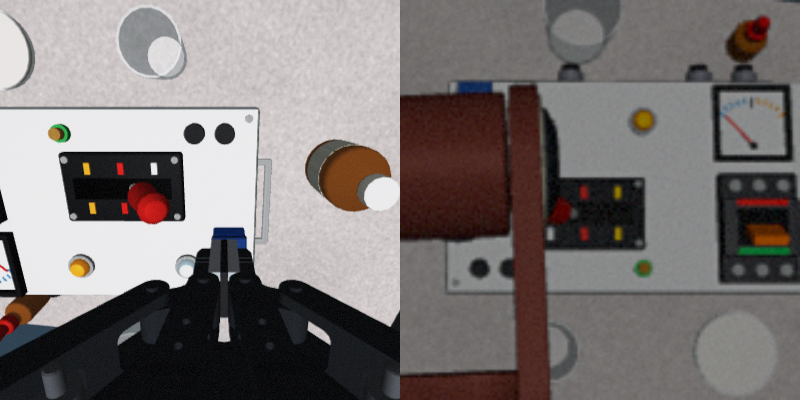

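```bash
python3 -m jog '[[[0.05,0,0,0,1],[0.09,0.001,0.001,0,1],[0.107,0.001,0.001,0,1],[0.107,0.001,-0.012,0,1],[0.107,0.001,-0.02,0,1],[0.107,0.001,-0.028,0,1],[0.107,0.001,-0.036,0,1],[0.107,0.001,-0.044,0,1],[0.107,0.001,-0.044,0,1]]]'
python3 - <<'E'
from h import *
to(-.03,.09,.138)
snap('wrist','w7.png');snap('top','t7.png');snap('side','s7.png')
a=np.hstack([cv2.imread('pics/w7.png')[:,100:500],cv2.resize(cv2.imread('pics/s7.png')[120:280,270:430],(400,400))]);cv2.imwrite('pics/m7.png',a)
E
```

```text
t: 6.8
tool_pos: [0.5417, 0.0558, 0.1435]
tool_rot: [-1.24, 1.177, 1.188]
contact_force: [-0.3, 6.3, 4.0]
opening: -0.0002
t 6.8 console xyz [-0.0265  0.1197  0.1435] zhead -0.003 F [-0.3  6.3  4. ] open -0.0002
shift [ 0.0055  0.0036 -0.0297] turn -0.003 dist 0.03
```

View pics/m7.png

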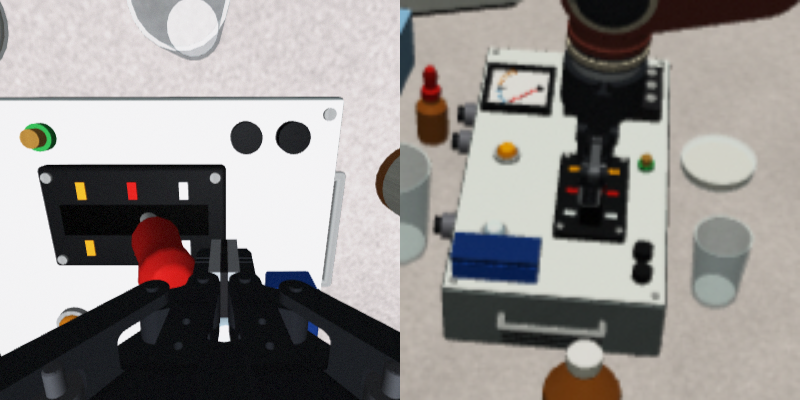

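```bash
cat >> h.py <<'E'
def lev(f,crop,out,ths=(0,.25,.5,.75,1.0)):
    d=np.load('pics/'+f+'.npz'); a=cv2.imread('pics/'+f+'.png')
    cols=[(255,0,255),(255,255,0),(0,255,0),(255,0,0),(0,255,255)]
    a=cv2.resize(a,None,fx=2,fy=2)
    for th,c in zip(ths,cols):
        l=.5-th; p=[proj(d,C(-.03,.06+s*np.sin(l),.076+s*np.cos(l)))*2+.5 for s in(.02,.107)]
        cv2.line(a,*[tuple(int(round(x)) for x in q) for q in p],c,1)
    y0,y1,x0,x1=[2*v for v in crop]; cv2.imwrite('pics/'+out,a[y0:y1,x0:x1])
E
python3 - <<'E'
from h import *
lev('w7',(80,330,130,480),'w7o.png')
E
```

```text
(no output)
```

View pics/w7o.png

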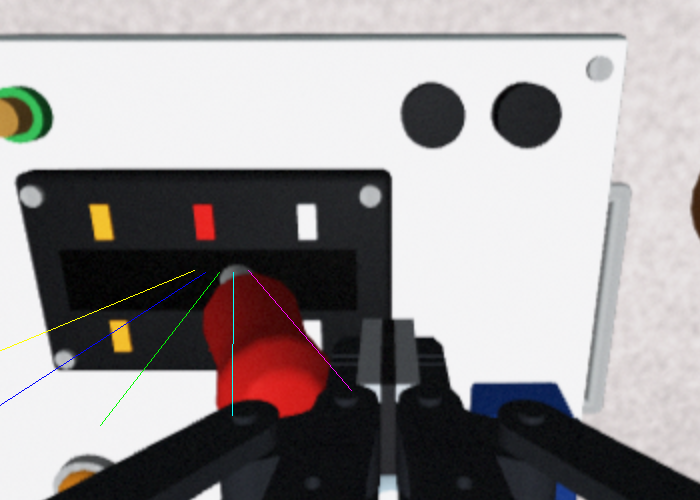

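The lever is at about 0.13 rad and moving with the finger. Load is off, so I carry on towards upright.

```bash
python3 -m jog '[[[0.005,0.003,-0.006,0,1],[0.005,0.003,-0.012,0,1],[0.005,0.003,-0.018,0,1],[0.005,0.003,-0.024,0,1],[0.005,0.003,-0.028,0,1],[0.005,0.003,-0.028,0,1]]]'
python3 - <<'E'
from h import *
to(-.03,.085,.138)
snap('wrist','w8.png')
lev('w8',(80,330,130,480),'w8o.png')
E
```

```text
t: 7.55
tool_pos: [0.541, 0.0276, 0.141]
tool_rot: [-1.242, 1.173, 1.184]
contact_force: [1.3, 2.4, 2.3]
opening: -0.0003
t 7.55 console xyz [-0.0277  0.0915  0.141 ] zhead -0.004 F [1.3 2.4 2.3] open -0.0003
shift [ 0.0029  0.0024 -0.0065] turn -0.004 dist 0.007
```

View pics/w8o.png

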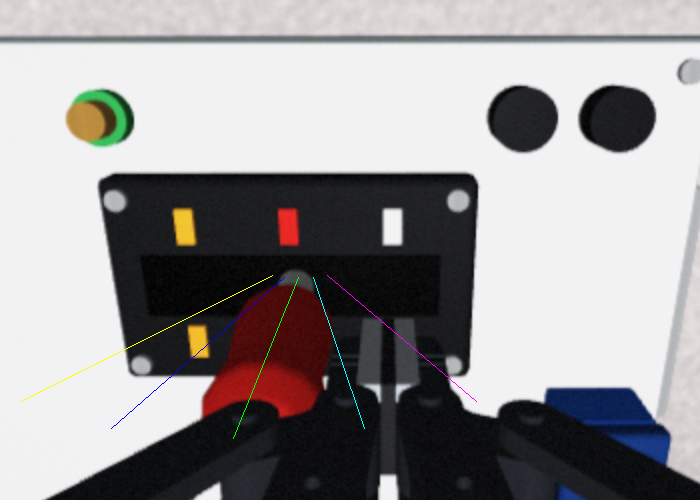

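The lever is close to upright, at about 0.48 by the overlay: grip centre at (267,370), where the green upright line is at 260. I'll back the finger off and wait for the needle, then check from higher up.

```bash
python3 -m jog '[[[0,0.002,0.02,0,1],[0,0.002,0.045,0,1],[-0.03,0.002,0.05,0,1],[-0.07,0.002,0.05,0,1],[-0.11,0.002,0.05,0,1],[-0.11,0.002,0.05,0,1],[-0.11,0.002,0.05,0,1],[-0.11,0.002,0.05,0,1],[-0.11,0.002,0.05,0,1],[-0.11,0.002,0.05,0,1]]]'
python3 - <<'E'
from h import *
to(-.03,.14,.138)
snap('wrist','w9.png')
lev('w9',(60,310,60,410),'w9o.png')
E
```

```text
t: 8.6
tool_pos: [0.5327, 0.0779, 0.2484]
tool_rot: [-1.241, 1.176, 1.186]
contact_force: [-0.3, 0.1, -0.1]
opening: 0.0003
t 8.6 console xyz [-0.0351  0.1419  0.2484] zhead -0.003 F [-0.3  0.1 -0.1] open 0.0003
shift [ 0.1106 -0.0006 -0.0013] turn -0.003 dist 0.111
```

View pics/w9o.png

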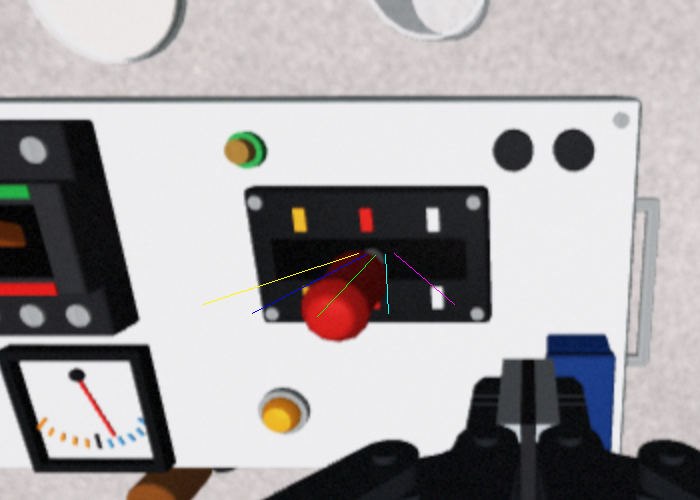

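```bash
python3 - <<'E'
from h import *
snap('side','s9.png');snap('top','t9.png')
for f,crop in (('s9',(180,220,325,375)),('t9',(190,240,320,370))):
    d=np.load(f'pics/{f}.npz'); a=cv2.imread(f'pics/{f}.png'); k=8
    a=cv2.resize(a,None,fx=k,fy=k,interpolation=cv2.INTER_CUBIC)
    for th,c in zip((.25,.5,.75),[(255,255,0),(0,255,0),(255,0,0)]):
        l=.5-th; p=[(proj(d,C(-.03,.06+s*np.sin(l),.076+s*np.cos(l)))+.5)*k for s in(.02,.107)]
        cv2.line(a,*[tuple(int(round(x)) for x in q) for q in p],c,1)
    y0,y1,x0,x1=[k*v for v in crop]; cv2.imwrite(f'pics/{f}o.png',a[y0:y1,x0:x1])
a=cv2.imread('pics/s9o.png');b=cv2.imread('pics/t9o.png');print(a.shape,b.shape)
cv2.imwrite('pics/m9.png',np.hstack([cv2.copyMakeBorder(a,0,400-a.shape[0],0,0,0),b]))
E
```

```text
(320, 400, 3) (400, 400, 3)
```

View pics/m9.png

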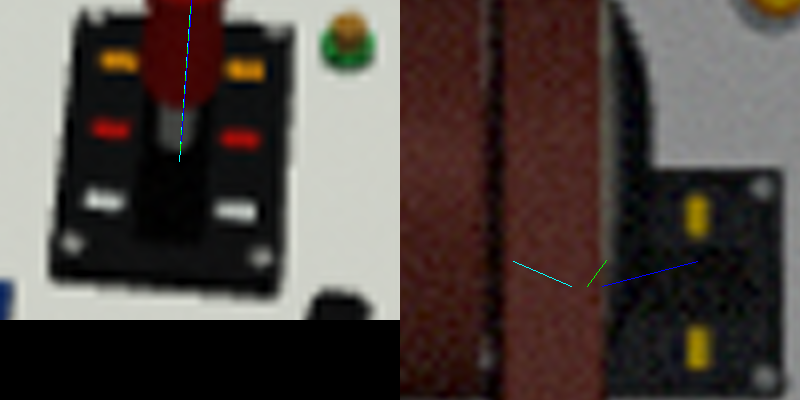

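```bash
python3 - <<'E'
from h import *
d=np.load('pics/w9.npz')
f=lambda X:(proj(d,X)*2+.5-120).round(1)
for c in ((-.067,.122,.1),(-.067,-.002,.1),(.007,-.002,.1),(.007,.122,.1),(-.06,.06,.1),(-.11,.2,.088)): print(c,f(C(*c)))
# unproject marks at z=.1
for n,uv in {'red':(366,220),'white':(432,219),'yel':(299,220),'w2':(437,297),'scrFL':(473,203),'scrFR':(255,203),'scrBR':(272,314),'scrBL':(476,314)}.items():
    print(n,inC(ray(d,((uv[0]+120-.5)/2,(uv[1]+120-.5)/2),.1)).round(4))
for s in(.09,.095,.1):
  for l in (0,.05,.1): print(s,l,f(C(-.03,.06+s*np.sin(l),.076+s*np.cos(l))))
E
```

```text
(-0.067, 0.122, 0.1) [489.9 185.3]
(-0.067, -0.002, 0.1) [243. 186.]
(0.007, -0.002, 0.1) [265.1 322.5]
(0.007, 0.122, 0.1) [493.3 322.2]
(-0.06, 0.06, 0.1) [367.6 199.5]
(-0.11, 0.2, 0.088) [646.6  94. ]
red [-0.0495  0.0582  0.1   ]
white [-0.0499  0.092   0.1   ]
yel [-0.0496  0.0239  0.1   ]
w2 [-0.0076  0.0923  0.1   ]
scrFL [-0.0581  0.1132  0.1   ]
scrFR [-0.0584  0.0027  0.1   ]
scrBR [0.0021 0.0025 0.1   ]
scrBL [0.0022 0.1128 0.1   ]
0.09 0 [331.4 300.5]
0.09 0.05 [342.3 300.4]
0.09 0.1 [353.4 300.1]
0.095 0 [327.3 304.8]
0.095 0.05 [339.1 304.7]
0.095 0.1 [351.  304.3]
0.1 0 [323.1 309.3]
0.1 0.05 [335.8 309.1]
0.1 0.1 [348.6 308.8]
```

Registering on the surround marks shows the console is 2 mm further right (y) and about 1 mm further back than my fit. That puts the lever at about 0.44: inside the band, but near its edge. I'll nudge it about 4–5 mm and correct the frame.

```bash
sed -i 's/^P=.*/P=(0.57146,-0.06541,0.0163)/' h.py; python3 - <<'E'
from h import *
to(-.03,.115,.138)
E
```

```text
t 8.75 console xyz [-0.036   0.144   0.2494] zhead -0.003 F [ 0.5 -0.   0.2] open 0.0001
shift [ 0.1117 -0.0013 -0.0284] turn -0.003 dist 0.115
```

```bash
python3 -m jog '[[[0.05,0,0,0,1],[0.09,0,0,0,1],[0.11,0,-0.005,0,1],[0.11,0,-0.03,0,1],[0.11,0,-0.044,0,1],[0.11,0,-0.05,0,1],[0.11,0,-0.053,0,1],[0.11,0,-0.055,0,1],[0.11,0,-0.055,0,1]]]'
python3 - <<'E'
from h import *
st()
snap('wrist','w10.png')
lev('w10',(80,330,130,480),'w10o.png')
E
```

```text
t: 9.65
tool_pos: [0.5391, 0.0228, 0.1409]
tool_rot: [-1.243, 1.174, 1.184]
contact_force: [-1.3, 2.8, 3.6]
opening: -0.0002
t 9.65 console xyz [-0.0309  0.0887  0.1409] zhead -0.003 F [-1.3  2.8  3.6] open -0.0002
```

View pics/w10o.png

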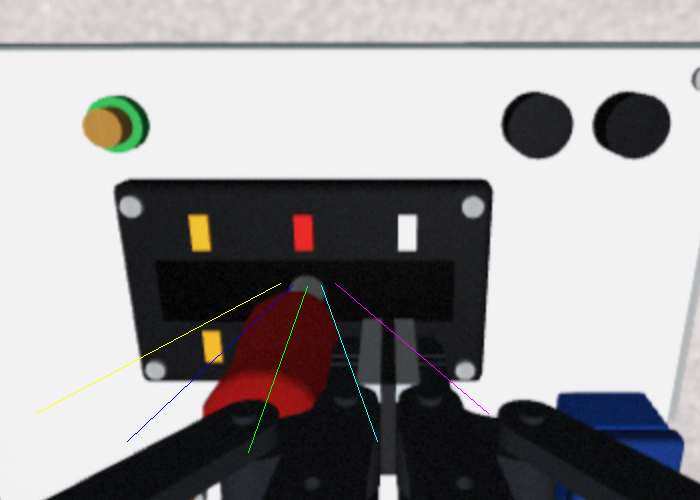

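The lever is now at about 0.50. I'll back off 5 mm and wait for the needle.

```bash
python3 -m jog '[[[0,0,0.006,0,1],[0,0,0.006,0,1],[0,0,0.006,0,1],[0,0,0.006,0,1],[0,0,0.006,0,1],[0,0,0.006,0,1],[0,0,0.006,0,1],[0,0,0.006,0,1],[0,0,0.006,0,1],[0,0,0.006,0,1],[0,0,0.006,0,1],[0,0,0.006,0,1]]]'
python3 -m jog '[[[0,0,0,0,1],[0,0,0,0,1],[0,0,0,0,1],[0,0,0,0,1],[0,0,0,0,1],[0,0,0,0,1],[0,0,0,0,1],[0,0,0,0,1],[0,0,0,0,1],[0,0,0,0,1],[0,0,0,0,1],[0,0,0,0,1]]]'
python3 -m jog '[[[0,0,0,0,1],[0,0,0,0,1],[0,0,0,0,1],[0,0,0,0,1],[0,0,0,0,1],[0,0,0,0,1],[0,0,0,0,1],[0,0,0,0,1],[0,0,0,0,1],[0,0,0,0,1],[0,0,0,0,1],[0,0,0,0,1]]]'
python3 - <<'E'
from h import *
to(-.03,.045,.138)
snap('top','t11.png');snap('wrist','w11.png')
lev('w11',(80,330,130,480),'w11o.png')
a=cv2.imread('pics/t11.png')[160:260,340:460];a=cv2.resize(a,(600,500),interpolation=cv2.INTER_CUBIC);cv2.imwrite('pics/t11o.png',a)
E
```

```text
t: 10.9
tool_pos: [0.539, 0.0288, 0.1409]
tool_rot: [-1.243, 1.174, 1.184]
contact_force: [0.0, 0.5, -0.5]
opening: -0.0005
t: 12.1
tool_pos: [0.539, 0.0288, 0.1408]
tool_rot: [-1.243, 1.174, 1.184]
contact_force: [-0.3, 0.6, 0.1]
opening: 0.0001
t: 13.3
tool_pos: [0.539, 0.0288, 0.1409]
tool_rot: [-1.243, 1.174, 1.184]
contact_force: [-0.3, -0.1, -0.7]
opening: -0.0002
t 13.3 console xyz [-0.0309  0.0947  0.1409] zhead -0.003 F [-0.3 -0.1 -0.7] open -0.0002
shift [ 0.0032 -0.0009 -0.0497] turn -0.003 dist 0.05
```

View pics/t11o.png

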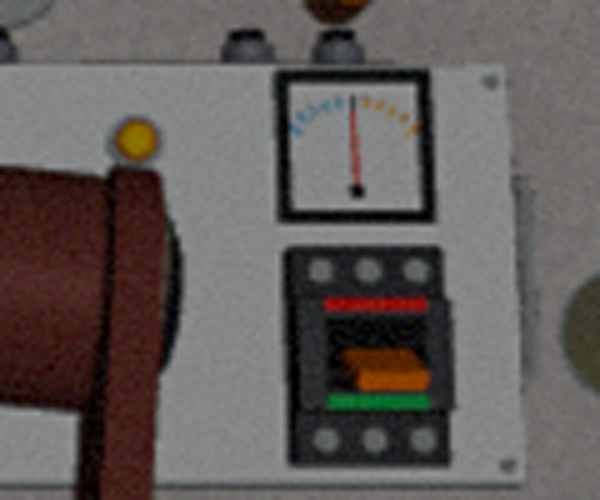

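View pics/w11o.png

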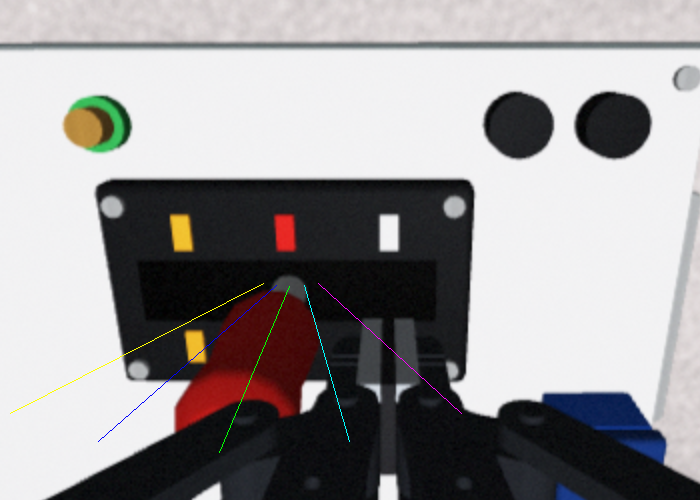

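The needle sits on the centre zero mark and the lever still reads about 0.5, with the load off (toggle leaning to the front, by the green bar). Now I move on to standby.

```bash
python3 -m jog '[[[0.002,0,0,0,1],[0.002,0,-0.008,0,1],[0.002,0,-0.015,0,1],[0.002,0,-0.022,0,1],[0.002,0,-0.029,0,1],[0.002,0,-0.035,0,1],[0.002,0,-0.040,0,1],[0.002,0,-0.040,0,1]]]'
python3 - <<'E'
from h import *
st()
snap('wrist','w12.png')
lev('w12',(80,330,100,450),'w12o.png')
E
```

```text
t: 14.2
tool_pos: [0.5392, -0.0117, 0.1384]
tool_rot: [-1.241, 1.174, 1.185]
contact_force: [-0.3, 2.4, -0.6]
opening: 0.0
t 14.2 console xyz [-0.0313  0.0542  0.1384] zhead -0.004 F [-0.3  2.4 -0.6] open 0.0
```

View pics/w12o.png

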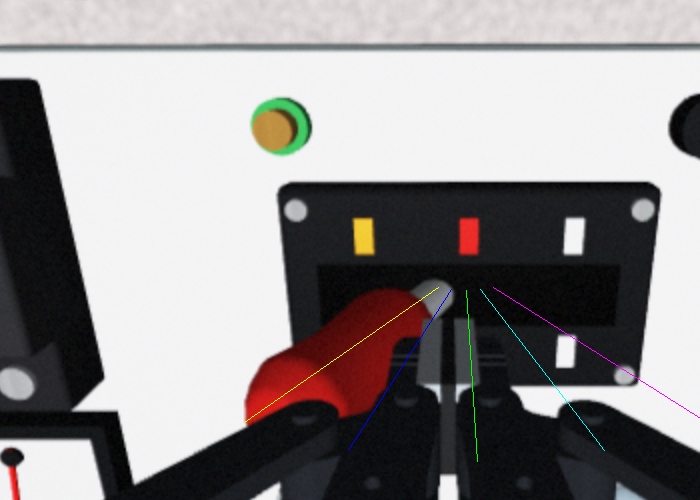

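```bash
python3 -m jog '[[[0,0,-0.004,0,1],[0,0,-0.008,0,1],[0,0,-0.008,0,1]]]'; python3 -m jog '[[[0,0,-0.003,0,1],[0,0,-0.003,0,1]]]'
python3 - <<'E'
from h import *
st()
snap('wrist','w13.png')
lev('w13',(80,330,100,450),'w13o.png')
E
```

```text
t: 14.55
tool_pos: [0.5391, -0.0177, 0.1383]
tool_rot: [-1.237, 1.171, 1.187]
contact_force: [1.4, 11.3, -0.2]
opening: -0.0001
t: 14.75
tool_pos: [0.5391, -0.0178, 0.1383]
tool_rot: [-1.232, 1.166, 1.191]
contact_force: [0.1, 13.9, 1.2]
opening: -0.0001
t 14.75 console xyz [-0.0316  0.0481  0.1383] zhead -0.004 F [ 0.1 13.9  1.2] open -0.0001
```

View pics/w13o.png

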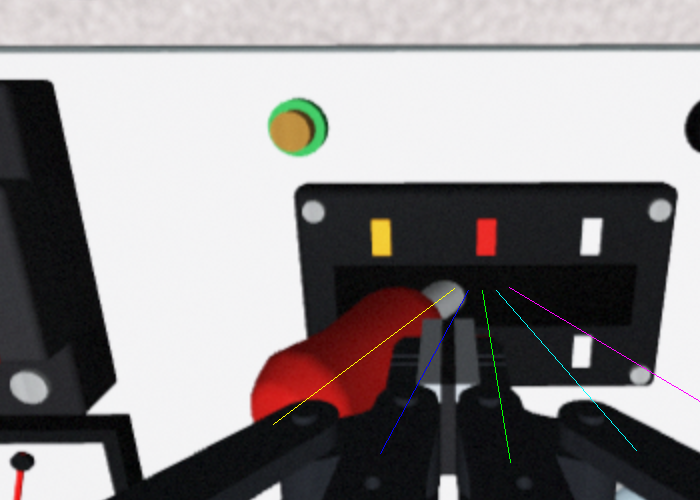

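Force rose to 14 N with no more travel at y = 0.048, where the standby stop was predicted. Next I retreat, lift and go to the front side of the toggle.

```bash
python3 -m jog '[[[0,0,0.015,0,1],[-0.03,0,0.03,0,1],[-0.07,0,0.03,0,1],[-0.11,0,0.03,0,1],[-0.11,0,0.03,0,1]]]'
python3 - <<'E'
from h import *
to(-.100,-.115,.25)
snap('wrist','w14.png')
lev('w14',(60,310,60,410),'w14o.png')
E
```

```text
t: 15.3
tool_pos: [0.5374, 0.01, 0.2564]
tool_rot: [-1.241, 1.159, 1.179]
contact_force: [-0.1, -0.6, 0.7]
opening: -0.0001
t 15.3 console xyz [-0.0328  0.0759  0.2564] zhead -0.004 F [-0.1 -0.6  0.7] open -0.0001
shift [ 0.002   0.0667 -0.1912] turn -0.004 dist 0.202
```

View pics/w14o.png

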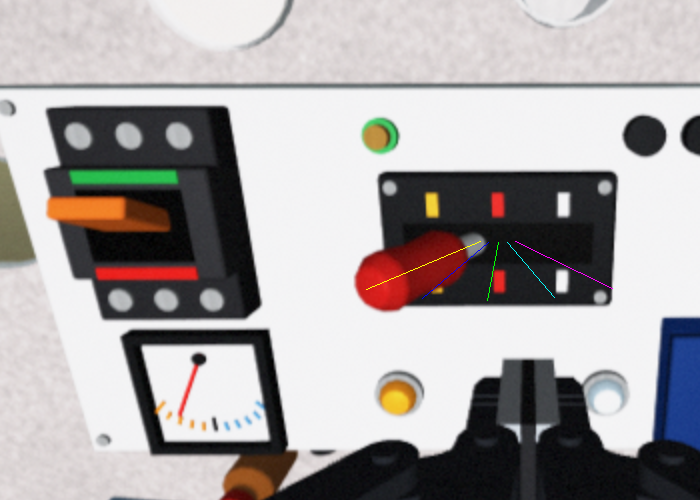

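The lever lies along the 1.0 line and the needle is swinging to the standby side. On to the front of the toggle.

```bash
python3 -m jog '[[[0,0.067,-0.191,0,1],[0,0.067,-0.191,0,1],[0,0.067,-0.191,0,1],[0,0.067,-0.191,0,1],[0,0.067,-0.191,0,1],[0,0.067,-0.191,0,1],[0,0.067,-0.191,0,1],[0,0.067,-0.191,0,1]]]'
python3 - <<'E'
from h import *
to(-.100,-.115,.138)
snap('side','s15.png')
a=cv2.imread('pics/s15.png')[100:260,260:450];cv2.imwrite('pics/s15o.png',cv2.resize(a,None,fx=3,fy=3,interpolation=cv2.INTER_CUBIC))
E
```

```text
t: 16.15
tool_pos: [0.4718, -0.1805, 0.2481]
tool_rot: [-1.239, 1.162, 1.186]
contact_force: [-0.7, -0.4, 0.1]
opening: -0.0002
t 16.15 console xyz [-0.1015 -0.1135  0.2481] zhead -0.002 F [-0.7 -0.4  0.1] open -0.0002
shift [ 0.11    0.0039 -0.0021] turn -0.002 dist 0.11
```

View pics/s15o.png

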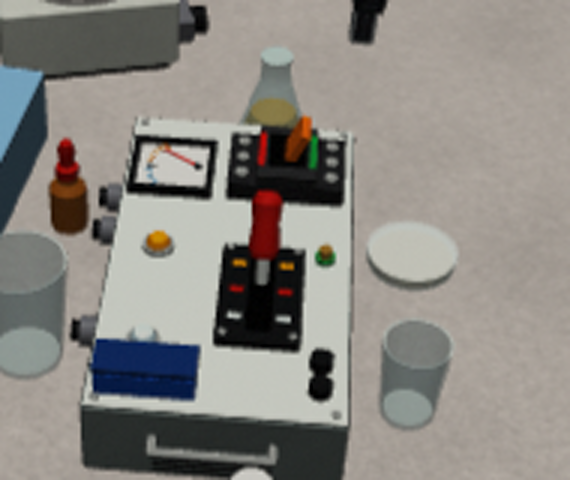

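```bash
python3 -m jog '[[[0.05,0.002,-0.002,0,1],[0.09,0.003,-0.002,0,1],[0.11,0.004,-0.002,0,1],[0.11,0.004,-0.002,0,1],[0.11,-0.014,-0.002,0,1],[0.11,-0.022,-0.002,0,1],[0.11,-0.030,-0.002,0,1],[0.11,-0.036,-0.002,0,1],[0.11,-0.041,-0.002,0,1],[0.11,-0.044,-0.002,0,1],[0.11,-0.044,-0.002,0,1]]]'
python3 - <<'E'
from h import *
st(); snap('wrist','w16.png')
E
```

```text
t: 17.3
tool_pos: [0.5222, -0.1813, 0.1423]
tool_rot: [-1.241, 1.161, 1.185]
contact_force: [-4.5, 0.1, 4.5]
opening: -0.0001
t 17.3 console xyz [-0.0511 -0.1151  0.1423] zhead -0.001 F [-4.5  0.1  4.5] open -0.0001
```

View pics/w16.png

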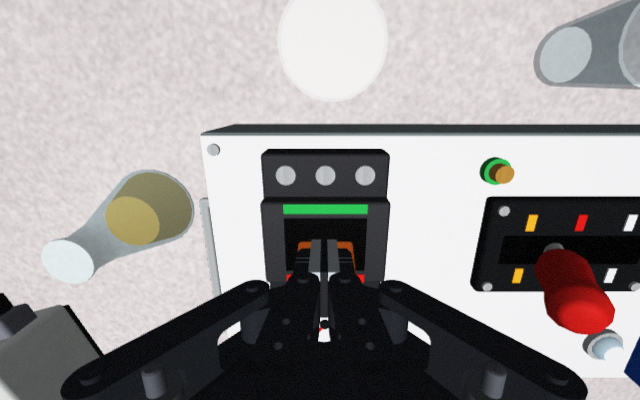

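```bash
python3 - <<'E'
from h import *
lev('w16',(150,400,400,640),'w16o.png')
E
```

```text
(no output)
```

View pics/w16o.png

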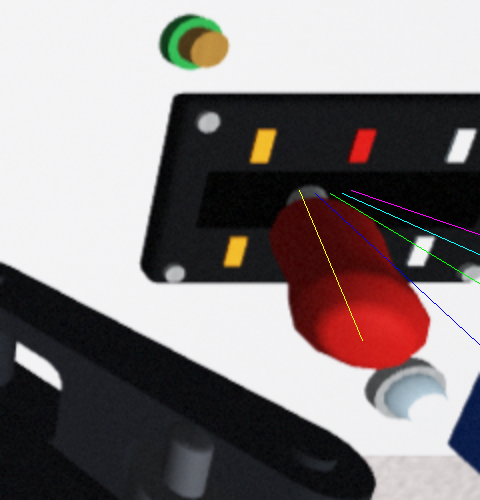

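The overlay puts the lever on the 1.0 line, so it's still home. I keep pushing the toggle to its on stop.

```bash
python3 -m jog '[[[0.004,-0.003,0,0,1],[0.004,-0.006,0,0,1],[0.004,-0.009,0,0,1],[0.004,-0.009,0,0,1]]]'
python3 -m jog '[[[0,-0.003,0,0,1],[0,-0.003,0,0,1]]]'
python3 - <<'E'
from h import *
st()
E
```

```text
t: 17.75
tool_pos: [0.526, -0.1814, 0.141]
tool_rot: [-1.234, 1.172, 1.197]
contact_force: [-32.0, 1.9, 24.3]
opening: -0.0001
t: 17.95
tool_pos: [0.5253, -0.1814, 0.1414]
tool_rot: [-1.229, 1.179, 1.205]
contact_force: [-19.0, 0.7, 11.7]
opening: -0.0002
t 17.95 console xyz [-0.0481 -0.1153  0.1414] zhead 0.001 F [-19.    0.7  11.7] open -0.0002
```

Firm contact at x = -0.048, where the on stop was predicted (-0.049). I'll back off, lift and check.

```bash
python3 -m jog '[[[0,0.015,0,0,1],[-0.03,0.04,0,0,1],[-0.07,0.06,0,0,1],[-0.11,0.08,0,0,1],[-0.13,0.10,0,0,1],[-0.13,0.10,0,0,1]]]'
python3 - <<'E'
from h import *
st()
snap('wrist','w18.png');snap('top','t18.png');snap('side','s18.png')
f=lambda n,y,x:cv2.resize(cv2.imread(f'pics/{n}.png')[y:y+150,x:x+200],(400,300),interpolation=cv2.INTER_CUBIC)
cv2.imwrite('pics/m18.png',np.hstack([f('t18',140,270),f('s18',110,250)]))
d=np.load('pics/w18.npz'); a=cv2.imread('pics/w18.png')
for th,col in ((.4,(255,0,255)),(.2,(255,255,0)),(0,(0,255,0))):
    for y in (-.132,-.098):
        for e in(-.005,.005):
            u,v=proj(d,C(-.045+.04*np.sin(th)+e*np.cos(th),y,.114+.04*np.cos(th)-e*np.sin(th))); cv2.circle(a,(round(u),round(v)),1,col,-1)
cv2.imwrite('pics/w18o.png',a)
E
```

```text
t: 18.55
tool_pos: [0.4229, -0.1849, 0.2738]
tool_rot: [-1.237, 1.177, 1.196]
contact_force: [0.6, 0.6, 0.2]
opening: -0.0002
t 18.55 console xyz [-0.1505 -0.117   0.2738] zhead -0.001 F [0.6 0.6 0.2] open -0.0002
```

View pics/w18o.png

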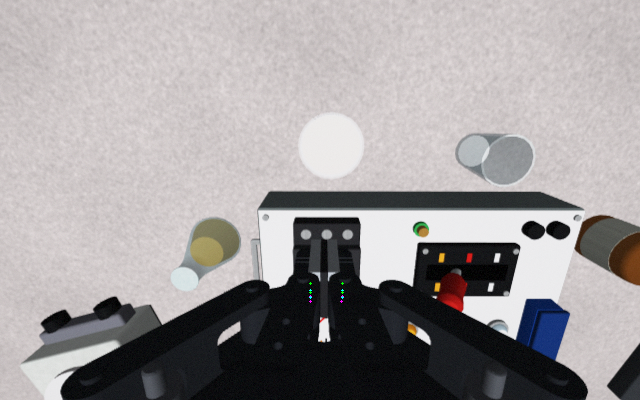

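View pics/m18.png

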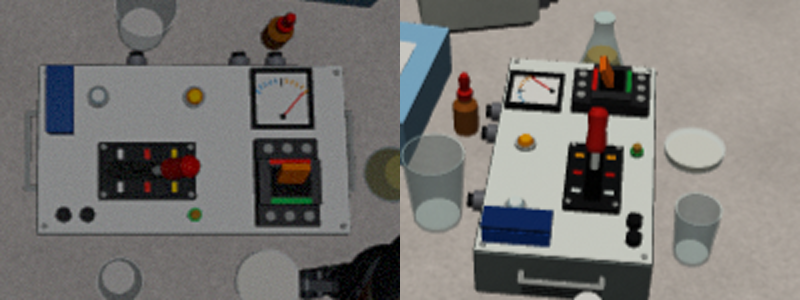

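```bash
python3 - <<'E'
from h import *
k=8
outs=[]
for f,crop in (('t18',(190,250,330,430)),):
    d=np.load(f'pics/{f}.npz'); a=cv2.resize(cv2.imread(f'pics/{f}.png'),None,fx=k,fy=k,interpolation=cv2.INTER_CUBIC)
    g=lambda *c: tuple(int(round(x)) for x in (proj(d,C(*c))+.5)*k)
    for th,c in ((.8,(255,255,0)),(.9,(0,255,0)),(1.0,(255,0,255))):
        l=.5-th; cv2.line(a,g(-.03,.06+.02*np.sin(l),.076+.02*np.cos(l)),g(-.03,.06+.095*np.sin(l),.076+.095*np.cos(l)),c,1); cv2.circle(a,g(-.03,.06+.095*np.sin(l),.076+.095*np.cos(l)),3,c,-1)
    for th,c in ((0.1,(0,255,0)),(.25,(255,255,0)),(.4,(255,0,255))):
        for e in(-.005,.005):
            pp=[g(-.045+.04*np.sin(th)+e*np.cos(th),y,.114+.04*np.cos(th)-e*np.sin(th)) for y in(-.132,-.098)]; cv2.line(a,*pp,c,1)
    y0,y1,x0,x1=[k*v for v in crop]; cv2.imwrite('pics/t18o.png',a[y0:y1,x0:x1])
E
```

```text
(no output)
```

View pics/t18o.png

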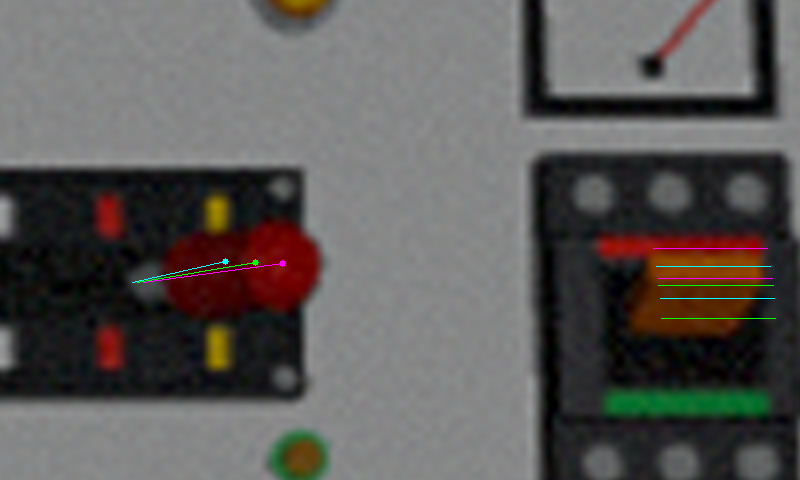

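The lever reads about 1.0 and the toggle about 0.4. The arm is clear and the bystanders look where they were, so I hand in.

```bash
python3 - <<'E'
from h import *
print(ctrl.finish_job())
E
```

```text
the job is handed in; nothing more can be done
None
```

The bench is on the standby feed and the job is handed in. The work took about 18.6 s of the 62 s; `finish_job` gives no verdict.

What I did, in order:
1. **Load off:** I pushed the toggle to its front stop. Force rose to 21 N there, and the picture showed it at about -0.4 rad.
2. **Centre off:** The first push left the lever at about 0.44 rad, inside the band but near its edge. I nudged it to about 0.50 rad and waited until the top view showed the needle on the centre zero.
3. **Standby:** I pushed the lever to its end stop, where the force reached 14 N with no further travel.
4. **Load on:** I pushed the toggle to its back stop. Contact force peaked at about 40 N in total, through the fingertips.

**Last checks:** in the final top view the lever is at about 0.99 rad, the toggle at about 0.37–0.4 rad and the needle on the standby side. The arm is lifted clear with near-zero contact force. By eye, none of the other items had moved, but I did not measure them.

**Disagreement:** close-up wrist pictures put the console about 2 mm further right and 1 mm further back than my first fit from the top view. I corrected for this before the nudge.

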